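# Put the brayer away in the supply chest's drawer

### The job

Put the brayer (the hand roller with the wooden handle) away: pull the chest's drawer right out to its stop, lay the brayer flat on the bottom of the empty compartment beside the paint tubes, and then push the drawer fully shut. Set the brayer down gently, do not drop it, and leave the other things on the table where they are.

Things in the scene. Friction and masses are not known exactly. Their poses are not given: they have to be found in the camera images.
- chest: low wooden supply chest with one drawer, 253 mm wide, 262 mm deep, 105 mm high, fixed. Origin on the table under the middle of its front face; its +x runs back into the chest, so the drawer comes out along its -x; z up. The drawer holds two compartments side by side, floors 30 mm above the table: the one on the +y side is full of fixed paint tubes, the other is empty.
- drawer (a joint): how far the chest's drawer is pulled out, in m: 0 fully shut, 0.21 at its stop. It slides along the chest's -x, takes 2 to 5 N, and may start a little ajar. Inside, on its -y side, is the empty compartment: 120 mm wide, 225 mm long, walls 50 mm, divider 40 mm and front panel 72 mm above its floor; the underside of the chest's top is 63 mm above its floor.
- drawer_handle (a point): middle of the drawer's steel bar handle; moves with the drawer, axes as the chest's. Bar 11 mm thick, 120 mm long along y, 45 mm in front of the drawer's face (39 mm clear behind), posts at y = +-50 mm, 80 mm above the table, 25 mm below the chest's top. From here (165, -45.5, -50) mm is the middle, on its floor, of the empty compartment's part that clears the chest at the stop (210 mm).
- brayer: hand ink roller lying flat: wooden handle, black rubber roller in a steel fork, 159 mm long. Origin on its underside below the grip point; +x runs along the handle to the roller, z up. Handle 24 mm wide, 30 mm high, x = -85 to 20 mm; fork 71 mm wide, x = 33 to 66 mm; roller 62 mm long along y, 30 mm thick, at x = 59 mm. About 0.18 kg, balances about 10 mm to the roller side of the origin.
- brayer_grip (a point): grip point of the brayer: centre of its handle's section, 15 mm above its underside, straight above the body's origin; axes as the brayer's.
- colour_tin: closed flat metal watercolour tin, 162 x 68 x 22 mm, a bystander. Origin at the centre of its underside.
- brush_jar: glass jar with yellow-handled brushes standing in it, 80 mm across, about 240 mm tall, a bystander. Origin at the centre of its underside.
- gesso_bottle: upright white bottle, 70 mm across, 160 mm tall, a bystander. Origin at the centre of its underside.
- mug: white mug, 82 mm across, 90 mm tall, a bystander. Origin at the centre of its underside.

How it is judged:
By the outcome, as a careful person would: the job done as asked, in the order asked, and still so for the second after the job is handed in, with the robot touching nothing.
It also fails if it takes over 72 s, if anything falls off the work surface, if the arm or the gripper's body presses on something with over 40 N, if the wrist force passes 120 N, or if a joint passes its speed limit or range.

### The arm

A 6-joint arm with a two-finger parallel gripper is mounted at the origin on the work surface. World frame = base frame: x ahead of the robot, y to its left, z up, the work surface at z = 0. Lengths are in m, angles in rad, forces in N, time in s.
With the tool pointing down it reaches from about 0.3 to 0.875 m from the base axis. Payload 6.4 kg.
Tool frame: the origin (TCP) lies at the very end of the fingers, on their centre line; the grasp point (between the pads) lies 19 mm behind it; x points along the fingers, y is the direction in which the jaws open and shut, and the axes are right-handed (so a half turn about x gives the same grasp; the last joint's range is limited). The gripper opens to 85 mm and grips with 20 to 120 N. Pads are 22 mm wide; open, the fingers measure 114 mm over their backs; the gripper's body (76 mm by 85 mm) begins 54 mm behind the grasp point. The pads swing forward as they close: fully open they stand 13 mm farther back than shut.
Start: joints at [-1.463, 0.181, 1.607, -0, 1.354, -0.206], TCP at [0.178, -0.547, 0.231] pointing down, gripper open.
Joint ranges: [-2.99, 2.99], [-0.89, 2.07], [0.3, 2.58], [-1.14, 4.28], [0, 2.63], [-3.12, 3.12]. Speed limits (rad/s): [2.57, 2.57, 3.01, 3.14, 3.14, 3.14].

### API

Orientations are given as [roll, pitch, yaw] about the fixed x, y, z axes, in that order (R = Rz(yaw) Ry(pitch) Rx(roll)).
In Python, from workcell import observe, viewer, arm gives the robot as it stands.
- The arm moves only by the tool send_rows, never from a script. Its argument "commands" is a list of rows, each a list of 5 numbers: the closure, from 0 (fully open) to 1 (shut), then the shift along the tool's x, y, z in m, then the turn about the tool's x in rad. A call has 1 to 5 rows; each row shifts and turns the commanded pose from where the row before left it, along the tool's axes as they then stand; what a row does not reach is not made up. A row lasts 1/12 s, in which the tool goes at most 41.7 mm and 7.16 degrees, less where a joint would pass 70% of its speed; a pose out of reach is approached as far as the arm can. A call is refused whole if a number of a shift passes 0.0417 or a number of a turn 0.125, either way. A call with a gripper value outside its range is refused whole. The fingers move at their own pace and stop on an object; the grip force is fixed at half the most. Time passes only in rows, so rows that do not move let the fingers close. It gives the time, the measured TCP pose, the force and the opening at its end, in the units of the state.
- observe(): the state, without advancing time (a new reading comes with each control period).
- viewer.snapshot(name): name is "scene" or "top" or "wrist"; returns the picture (400x640x3 uint8, red, green, blue); there is no depth.
- viewer.camera_params(name): a dict with "mtx" (3x3 intrinsics, pixels), "R" (3x3) and "t" (3): a world point X has camera coordinates R X + t; the wrist camera has in their place "mount" (4x4, takes a point from camera to tool coordinates, whose origin is the TCP and whose axes are the tool frame's). Camera axes: x right, y down, z forward; pixel columns grow to the right and rows downward; lengths in m; the calibration is good to about 2 mm. A picture is of the moment at which its call begins: read the wrist's pose just before it. camera_params takes no time and is no camera call.
- arm.sign_off(): hands the job in, once; it reports no verdict.
The state is a dict: "time": time; "joint_pos": joint angles; "qvel": joint speeds; "effort": joint torques, N m; "eef_pos": TCP position; "tool_rot": TCP orientation; "contact_force": force on the tool from outside, world axes, zero at the start; "wrist_torque": the same for the moment, N m; "width": opening from 0.0 (shut) to 1.0 (fully open).
Only numpy, scipy, OpenCV 4.12 (cv2) and the standard library are available. Lean on these libraries where they do the work, as an engineer would, in place of code of your own. Each camera call takes 0.05 s, during which the arm holds its last target.

## Working session

There is one attempt and no reset: what is moved stays moved. The work goes in short steps, Python scripts to look and compute and a tool call to move; the robot and the scene stay as the last step left them, time stands still between calls to the robot, and variables do not carry over. Pictures are saved under pics/ and viewed, and the job is handed in when it is done.

Besides the shell and the picture viewer there is one more tool, called after "Request:" as name(argument=value, ...), one argument or row to a line, values as JSON. send_rows: Moves the arm, as the interface text tells. Its arguments: {"type":"object","properties":{"commands":{"type":"array","items":{"type":"array","items":{"type":"number"}}}},"required":["commands"]}

```bash
mkdir -p pics; ls
python3 - <<'E'
from workcell import observe, viewer, arm
import cv2, numpy as np
s=observe(); print(s)
for n in ["scene","top","wrist"]:
    im=viewer.snapshot(n); cv2.imwrite(f"pics/{n}0.png",im[:,:,::-1]); print(n,viewer.camera_params(n))
E
```

```text
pics
{'time': 0.0, 'joint_pos': array([-1.46329159e+00,  1.81517864e-01,  1.60798059e+00,  8.66588942e-06,
        1.35378826e+00, -2.06304813e-01]), 'qvel': array([-1.10676360e-03,  5.20487454e-04,  8.33860637e-04,  8.98908867e-05,
       -4.57217693e-04,  1.02017210e-03]), 'effort': array([-3.35932627e-04, -4.44872367e+01, -3.51334083e+01, -2.28587883e-04,
        9.10829811e-03,  1.68717978e-06]), 'eef_pos': array([ 0.17745176, -0.5463731 ,  0.23041042]), 'tool_rot': array([-1.78209469,  1.56910224,  1.67330563]), 'contact_force': array([ 0.81328897,  0.32458544, -0.30418206]), 'wrist_torque': array([-0.00060159, -0.03714138,  0.00581181]), 'width': 0.9995404982890218}
scene {'mtx': array([[440.29374847,   0.        , 312.93645952],
       [  0.        , 440.29374847, 204.81062838],
       [  0.        ,   0.        ,   1.        ]]), 'R': array([[-0.52632793,  0.85022861, -0.00949816],
       [ 0.68299476,  0.41609668, -0.60031801],
       [-0.5064554 , -0.32245132, -0.79970499]]), 't': array([ 0.29766498, -0.31924284,  1.43260048])}
top {'mtx': array([[388.95684881,   0.        , 324.32802539],
       [  0.        , 388.95684881, 200.60403129],
       [  0.        ,   0.        ,   1.        ]]), 'R': array([[-0.01611209, -0.99966437, -0.02028644],
       [-0.99407871,  0.01819604, -0.10712806],
       [ 0.10746124,  0.01844026, -0.99403825]]), 't': array([0.02415216, 0.51090243, 0.99804701])}
wrist {'mtx': array([[299.8323681 ,   0.        , 319.8058722 ],
       [  0.        , 299.8323681 , 203.52105459],
       [  0.        ,   0.        ,   1.        ]]), 'mount': array([[ 3.06151111e-04, -3.21075713e-01,  9.47053479e-01,
        -1.43286111e-01],
       [ 9.99999513e-01, -7.90527671e-04, -5.91276216e-04,
         1.28644079e-03],
       [ 9.38516414e-04,  9.47053199e-01,  3.21075315e-01,
        -8.30428181e-02],
       [ 0.00000000e+00,  0.00000000e+00,  0.00000000e+00,
         1.00000000e+00]])}
```

View pics/scene0.png

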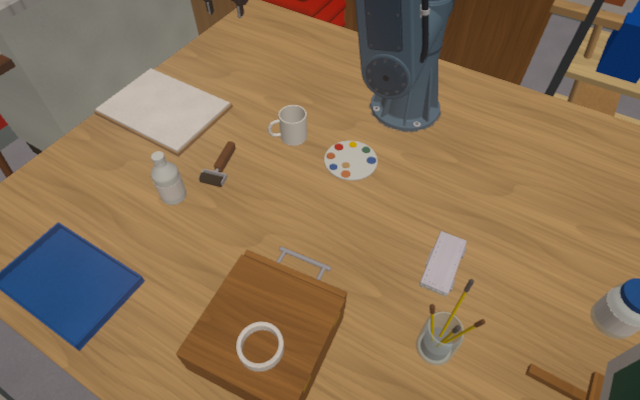

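View pics/top0.png

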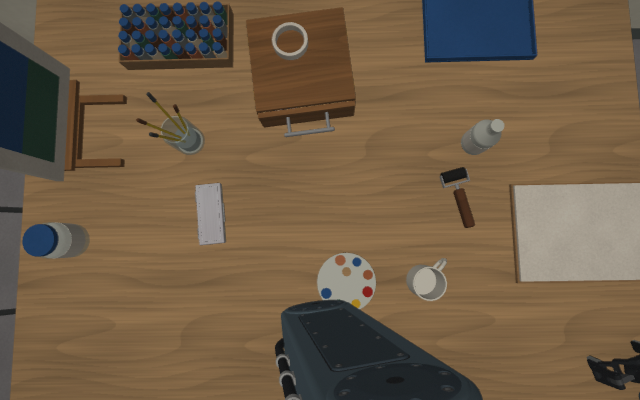

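View pics/wrist0.png

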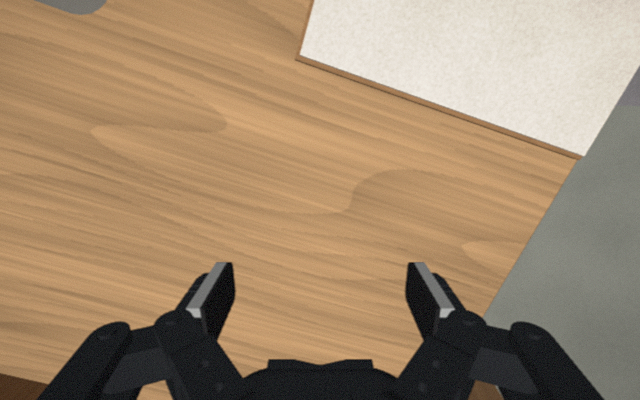

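```bash
cat > h.py <<'E'
from workcell import observe, viewer, arm
import cv2, numpy as np
from scipy.spatial.transform import Rotation as Ro
def cam(n,s=None):
    p=viewer.camera_params(n)
    if n!="wrist": return p["mtx"],p["R"],p["t"]
    s=s or observe()
    T=np.eye(4);T[:3,:3]=Ro.from_euler('xyz',s["tool_rot"]).as_matrix();T[:3,3]=s["eef_pos"]
    W=np.linalg.inv(T@p["mount"]); return p["mtx"],W[:3,:3],W[:3,3]
def onz(c,uv,z):
    K,R,t=c; uv=np.atleast_2d(np.array(uv,float))
    d=(np.linalg.inv(K)@np.c_[uv,np.ones(len(uv))].T).T@R
    o=-R.T@t
    return o+d*((z-o[2])/d[:,2])[:,None]
def proj(c,X):
    K,R,t=c; p=(K@(R@np.atleast_2d(X).T+t[:,None])).T; return p[:,:2]/p[:,2:]
def tri(c1,u1,c2,u2):
    P=[c[0]@np.c_[c[1],c[2]] for c in (c1,c2)]
    X=cv2.triangulatePoints(P[0],P[1],np.array(u1,float).reshape(2,1),np.array(u2,float).reshape(2,1)); return (X[:3]/X[3]).ravel()
E
python3 - <<'E'
import cv2
def crop(f,x,y,w,h,k,o):
    im=cv2.imread(f)[y:y+h,x:x+w]; cv2.imwrite(o,cv2.resize(im,None,fx=k,fy=k,interpolation=cv2.INTER_CUBIC))
crop("pics/top0.png",240,0,130,150,4,"pics/tc.png")
crop("pics/top0.png",400,110,130,100,6,"pics/tb.png")
crop("pics/scene0.png",170,230,190,150,4,"pics/sc.png")
crop("pics/scene0.png",150,110,110,100,6,"pics/sb.png")
E
```

```text
(no output)
```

View pics/tc.png

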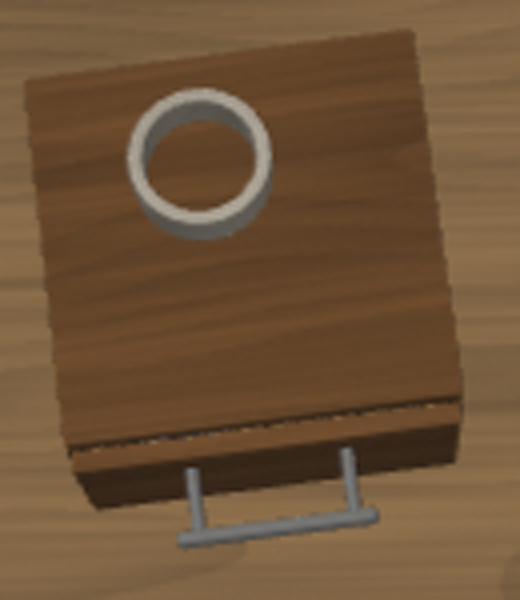

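View pics/tb.png

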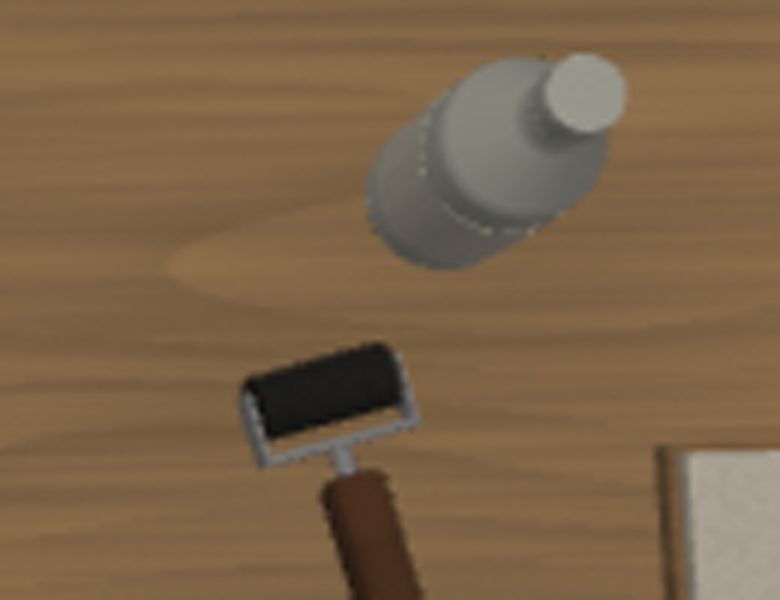

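View pics/sc.png

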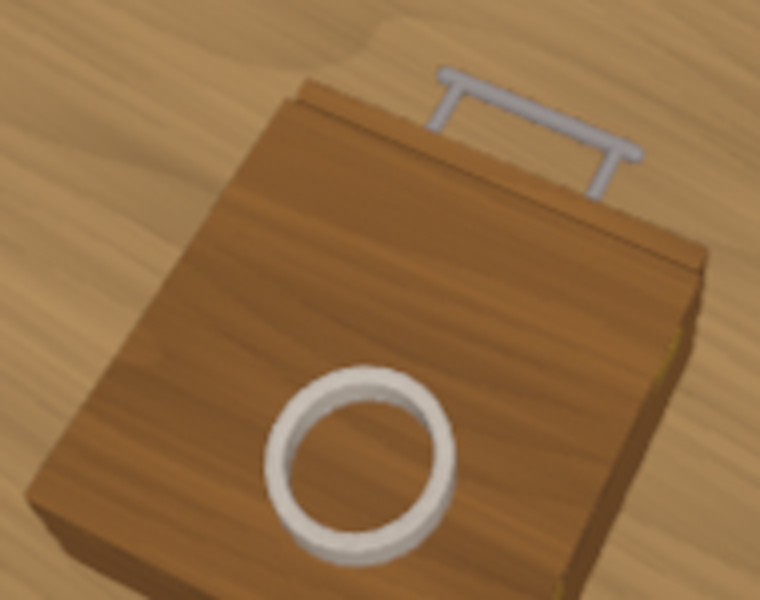

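View pics/sb.png

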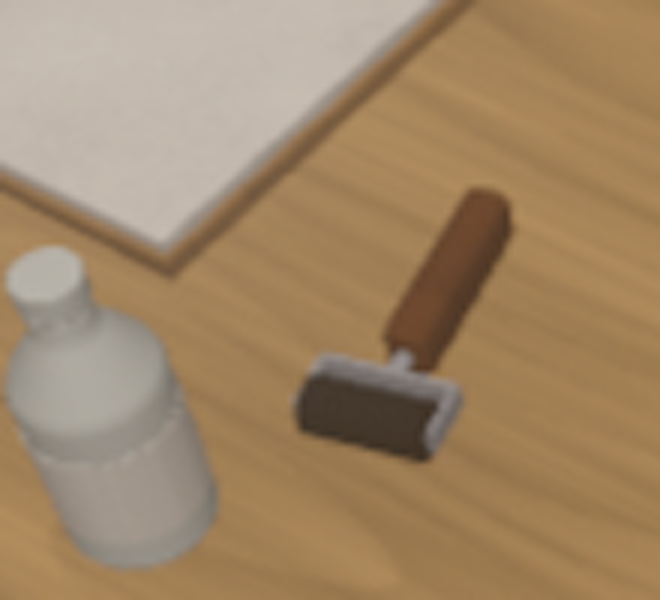

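```bash
cat > m.py <<'E'
from h import *
T,S=cam("top"),cam("scene")
f=lambda p,o,k:np.array(p)/k+np.array(o)-0.0
tl,tr=f((180,541),(240,0),4),f((377,516),(240,0),4)
sl,sr=f((438,75),(170,230),4),f((642,154),(170,230),4)
print("bar top z.08",onz(T,[tl,tr],.08)); print("scene",onz(S,[sl,sr],.08))
print("tri",tri(T,tl,S,sr),tri(T,tr,S,sl))
b=onz(T,[tl,tr],.08);d=b[0]-b[1];print("len",np.linalg.norm(d),"yaw",np.arctan2(-d[0],d[1]))
c=onz(T,[f(p,(240,0),4) for p in [(25,80),(413,31),(70,447),(462,398)]],.105); print("chest top corners",c)
e=c[0]-c[1];print("yaw back",np.arctan2(-e[0],e[1])); e=c[2]-c[3];print("yaw front",np.arctan2(-e[0],e[1])); print(np.linalg.norm(e))
e=(c[0]+c[1]-c[2]-c[3])/2;print("yaw depth",np.arctan2(e[1],e[0]),np.linalg.norm(e),"front mid",(c[2]+c[3])/2)
# brayer
for n,C in (("top",T),("scene",S)):
    im=cv2.imread(f"pics/{n}0.png"); hsv=cv2.cvtColor(im,cv2.COLOR_BGR2HSV)
    roi=np.zeros(im.shape[:2],np.uint8)
    (x0,y0,x1,y1)=(430,155,490,235) if n=="top" else (190,135,245,195)
    roi[y0:y1,x0:x1]=1
    H=hsv[...,0].astype(int);V=hsv[...,2];Sa=hsv[...,1]
    hm=((H<13)|(H>170))&(Sa>110)&(V<140)&(roi>0)
    rm=(V<75)&(~hm)&(roi>0)
    out={}
    for nm,m in (("handle",hm),("roller",rm)):
        k,l,st,ce=cv2.connectedComponentsWithStats(m.astype(np.uint8)); i=1+np.argmax(st[1:,4])
        pts=np.argwhere(l==i)[:,::-1].astype(np.float32); r=cv2.minAreaRect(pts)
        print(n,nm,st[i],ce[i],"rect",r); 
        w=onz(C,pts,.018); mu=w[:,:2].mean(0); u,s_,v=np.linalg.svd(w[:,:2]-mu,full_matrices=False); q=(w[:,:2]-mu)@v.T
        print("  world",mu,"ax",v[0],"ext",np.ptp(q[:,0]),np.ptp(q[:,1])); out[nm]=mu
    d=out["roller"]-out["handle"]; print(" dir",np.arctan2(d[1],d[0]),np.linalg.norm(d))
# bystanders rough
print("bottle base",onz(T,[(400+440/6,110+200/6)],.02), "cap", onz(T,[(400+585/6,110+93/6)],.16))
print("mug top",onz(T,[(427,281)],.09),"tin",onz(T,[(210,213)],.022),"jar",onz(T,[(186,138)],.05))
E
python3 m.py
```

```text
bar top z.08 [[ 0.67524393  0.11210659  0.08      ]
 [ 0.68883151 -0.01388646  0.08      ]]
scene [[ 0.693611   -0.01101609  0.08      ]
 [ 0.67647781  0.1159465   0.08      ]]
tri [0.67544669 0.11395875 0.07670949] [ 0.69066376 -0.0137753   0.07351445]
len 0.12672359749901183 yaw 0.10742871679952636
chest top corners [[ 0.97456579  0.20757384  0.105     ]
 [ 1.00084142 -0.04278712  0.105     ]
 [ 0.73003714  0.17790697  0.105     ]
 [ 0.75597707 -0.0682122   0.105     ]]
yaw back 0.10456818313798281
yaw front 0.10500814747525612
0.24748237479742807
yaw depth 0.11210004545171035 0.2462420684199259 front mid [0.74300711 0.05484739 0.105     ]
top handle [454 189  20  39 386] [463.62176166 207.80310881] rect ((463.6405029296875, 207.93699645996094), (38.89716339111328, 10.438312530517578), 72.18110656738281)
  world [ 0.48655618 -0.3515606 ] ax [-0.96843559 -0.24926392] ext 0.10185167937436318 0.027580369404289068
top roller [440 167  27  16 275] [453.87636364 174.60363636] rect ((453.50946044921875, 174.7830047607422), (11.126204490661621, 26.09850311279297), 74.05460357666016)
  worl
[... 267 characters left out ...]
119628906, 28.689985275268555), 27.7585391998291)
  world [ 0.49000368 -0.35330128] ax [0.96397116 0.26600678] ext 0.1069427679952121 0.027869766181929566
scene roller [200 173  22  14 192] [210.42708333 179.046875  ] rect ((210.50001525878906, 179.00001525878906), (21.828205108642578, 8.973817825317383), 14.03624439239502)
  world [ 0.57823366 -0.32922213] ax [-0.15890627  0.98729367] ext 0.07178709315437277 0.033899343428935476
 dir 0.2664253949614253 0.09145673867073278
bottle base [[ 0.65904262 -0.38613026  0.02      ]] cap [[ 0.66497058 -0.39207655  0.16      ]]
mug top [[ 0.3051794 -0.2300415  0.09     ]] tin [[0.48427827 0.31997448 0.022     ]] jar [[0.68202244 0.37808856 0.05      ]]
```

```bash
cat > plan.py <<'E'
from h import *
import sys
def st():
    s=observe();R=Ro.from_euler('xyz',s["tool_rot"]).as_matrix()
    return s,R,s["eef_pos"]
def go(target,psi,ok=np.pi):
    s,R,p=st()
    cur=np.arctan2(R[1,1],R[0,1])
    d=(psi-cur+np.pi)%(2*np.pi)-np.pi   # psi change
    dw=np.array(target)-p
    print("t",round(s["time"],2),"p",p.round(4),"psi",round(cur,4),"q",s["joint_pos"].round(2),"F",s["contact_force"].round(1),"w",round(s["width"],3))
    print("turn about tool x:",round(-d,4),"or",round(-d+np.pi if d>0 else -d-np.pi,4),"tool shift now:",(R.T@dw).round(4), "world",dw.round(4)); print("shift after turn:",(Ro.from_rotvec([0,0,d]).as_matrix()@R).T.dot(dw).round(4),"tiltx",R[:,0].round(4))
if __name__=="__main__":
    a=[float(v) for v in sys.argv[1:]]; go(a[:3],a[3])
E
python3 plan.py 0.683 0.050 0.12 0.107
```

```text
t 0.15 p [ 0.1774 -0.5465  0.2306] psi -1.257 q [-1.46  0.18  1.61  0.    1.35 -0.21] F [-0.6 -0.9 -0.7] w 1.001
turn about tool x: -1.364 or 1.7776 tool shift now: [ 0.1113 -0.4112 -0.665 ] world [ 0.5056  0.5965 -0.1106]
shift after turn: [ 0.1099  0.5665 -0.5391] tiltx [-1.0e-04  1.4e-03 -1.0e+00]
```

Request:
send_rows(
  commands=[
    [0.5,0,0,0,-0.124],
    [0.5,0,0,0,-0.124],
    [0.5,0,0,0,-0.124],
    [0.5,0,0,0,-0.124],
    [0.5,0,0,0,-0.124],
  ],
)

```text
time: 0.57
eef_pos: [0.1775, -0.5467, 0.2309]
tool_rot: [-2.382, 1.57, 1.699]
contact_force: [-1.6, -0.6, -0.4]
width: 0.5
```

Request:
send_rows(
  commands=[
    [0.5,0,0,0,-0.124],
    [0.5,0,0,0,-0.124],
    [0.5,0,0,0,-0.124],
    [0.5,0,0,0,-0.124],
    [0.5,0,0,0,-0.124],
  ],
)

```text
time: 0.98
eef_pos: [0.1775, -0.5467, 0.2309]
tool_rot: [-3.029, 1.57, 1.673]
contact_force: [-0.1, 0.7, 0.3]
width: 0.502
```

Request:
send_rows(
  commands=[
    [0.5,0,0,0,-0.124],
    [0.5,0,0.026,-0.026,0],
    [0.5,0,0.026,-0.026,0],
    [0.5,0,0.026,-0.026,0],
    [0.5,0,0.026,-0.026,0],
  ],
)

```text
time: 1.4
eef_pos: [0.2703, -0.4309, 0.2308]
tool_rot: [-3.089, 1.57, 1.73]
contact_force: [0.2, -0.5, -0.8]
width: 0.503
```

Request:
send_rows(
  commands=[
    [0.5,0,0.026,-0.026,0],
    [0.5,0,0.026,-0.026,0],
    [0.5,0,0.026,-0.026,0],
    [0.5,0,0.026,-0.026,0],
    [0.5,0,0.026,-0.026,0],
  ],
)

```text
time: 1.82
eef_pos: [0.3859, -0.2876, 0.2312]
tool_rot: [3.041, 1.571, 1.577]
contact_force: [0.4, -0.6, 0.3]
width: 0.502
```

Request:
send_rows(
  commands=[
    [0.5,0,0.026,-0.026,0],
    [0.5,0,0.026,-0.026,0],
    [0.5,0,0.026,-0.026,0],
    [0.5,0,0.026,-0.026,0],
    [0.5,0,0.026,-0.026,0],
  ],
)

```text
time: 2.23
eef_pos: [0.5013, -0.1444, 0.2312]
tool_rot: [-1.964, 1.571, 2.856]
contact_force: [-0.1, -1.1, -0.4]
width: 0.504
```

```bash
python3 plan.py 0.683 0.050 0.12 0.107
```

```text
t 2.23 p [ 0.5013 -0.1444  0.2312] psi 0.1071 q [-0.51  0.06  1.74 -0.    1.34 -0.62] F [-0.1 -1.1 -0.4] w 0.504
turn about tool x: 0.0001 or -3.1415 tool shift now: [ 0.1112  0.2014 -0.1738] world [ 0.1817  0.1944 -0.1112]
shift after turn: [ 0.1112  0.2014 -0.1738] tiltx [-1.e-04  0.e+00 -1.e+00]
```

Request:
send_rows(
  commands=[
    [0.5,0.012,0.029,-0.025,0],
    [0.5,0.012,0.029,-0.025,0],
    [0.5,0.012,0.029,-0.025,0],
    [0.5,0.012,0.029,-0.025,0],
    [0.5,0.012,0.029,-0.025,0],
  ],
)

```text
time: 2.65
eef_pos: [0.6322, -0.0046, 0.1703]
tool_rot: [-1.681, 1.57, 3.138]
contact_force: [0.7, -0.6, 0.0]
width: 0.501
```

Request:
send_rows(
  commands=[
    [0.5,0.006,0.029,-0.025,0],
    [0.5,0.005,0.0274,-0.0238,0],
    [0.5,0,0,0,0],
  ],
)

```text
time: 2.9
eef_pos: [0.6839, 0.0535, 0.1572]
tool_rot: [-2.587, 1.568, 2.237]
contact_force: [-1.5, 0.1, -0.5]
width: 0.501
```

```bash
python3 plan.py 0.683 0.050 0.061 0.107
python3 - <<'E'
from h import *
im=viewer.snapshot("wrist"); cv2.imwrite("pics/w1.png",im[:,:,::-1])
c=cam("wrist"); d=np.array([-.107,.9943,0])
m=np.array([.683,.05,.08]); print(proj(c,[m+.06*d,m,m-.06*d]))
E
```

```text
t 2.9 p [0.6839 0.0535 0.1572] psi 0.1112 q [-0.1   0.49  1.36  0.    1.29 -0.21] F [-1.5  0.1 -0.5] w 0.501
turn about tool x: 0.0042 or -3.1374 tool shift now: [ 0.0962 -0.0012  0.0036] world [-0.0009 -0.0035 -0.0962]
shift after turn: [ 0.0962 -0.0012  0.0036] tiltx [-0.0018  0.0023 -1.    ]
[[319.96654293 135.31294041]
 [319.74858679 213.09137779]
 [319.56340182 279.17530328]]
```

View pics/w1.png

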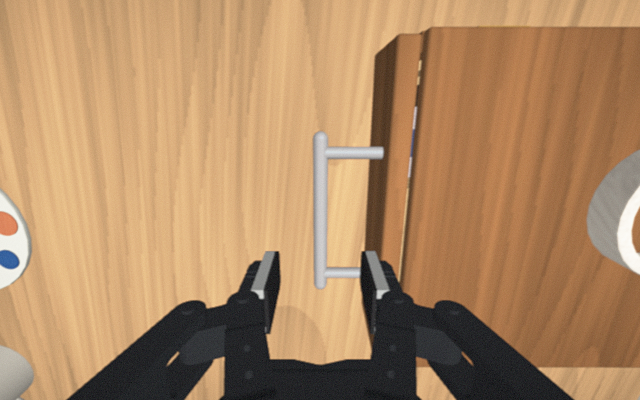

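Request:
send_rows(
  commands=[
    [0.5,0.025,-0.001,0.003,0.004],
    [0.5,0.025,0,0,0],
    [0.5,0.02,0,0,0],
    [0.5,0.014,0,0,0],
    [0.5,0.012,0,0,0],
  ],
)

```text
time: 3.37
eef_pos: [0.6806, 0.0443, 0.0629]
tool_rot: [-1.662, 1.569, -3.131]
contact_force: [0.1, -0.4, -0.3]
width: 0.5
```

Request:
send_rows(
  commands=[
    [0.7,0,0,0,0],
    [0.85,0,0,0,0],
    [1,0,0,0,0],
    [1,0,0,0,0],
    [1,0,0,0,0],
  ],
)

```text
time: 3.78
eef_pos: [0.6826, 0.0448, 0.0657]
tool_rot: [1.254, 1.568, -0.214]
contact_force: [1.6, -1.0, -0.2]
width: 0.098
```

```bash
python3 plan.py 0.474 0.0275 0.061 0.107
python3 - <<'E'
from h import *
im=viewer.snapshot("wrist"); cv2.imwrite("pics/w2.png",im[:,:,::-1])
E
```

```text
t 3.78 p [0.6826 0.0448 0.0657] psi 0.1031 q [-0.11  0.59  1.42 -0.    1.13 -0.21] F [ 1.6 -1.  -0.2] w 0.098
turn about tool x: -0.0039 or 3.1377 tool shift now: [ 0.0042 -0.2093 -0.0043] world [-0.2086 -0.0173 -0.0047]
shift after turn: [ 0.0042 -0.2092 -0.0051] tiltx [ 2.5e-03 -5.0e-04 -1.0e+00]
```

View pics/w2.png

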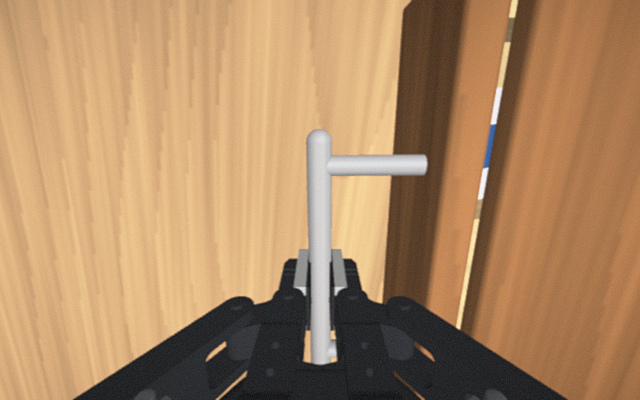

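Request:
send_rows(
  commands=[
    [1,0,-0.008,0,0],
    [1,0,-0.02,0,0],
    [1,0,-0.02,0,0],
    [1,0,-0.02,0,0],
    [1,0,-0.02,0,0],
  ],
)

```text
time: 4.25
eef_pos: [0.5944, 0.0351, 0.0656]
tool_rot: [1.067, 1.567, -0.401]
contact_force: [3.3, -4.3, 1.0]
width: 0.102
```

Request:
send_rows(
  commands=[
    [1,0,-0.02,0,0],
    [1,0,-0.02,0,0],
    [1,0,-0.02,0,0],
    [1,0,-0.02,0,0],
    [1,0,-0.008,0,0],
  ],
)

```text
time: 4.67
eef_pos: [0.5057, 0.0253, 0.0656]
tool_rot: [0.569, 1.567, -0.898]
contact_force: [2.4, -6.8, -2.2]
width: 0.104
```

```bash
python3 plan.py 0.474 0.0275 0.061 0.107
python3 - <<'E'
from h import *
im=viewer.snapshot("top"); cv2.imwrite("pics/t2.png",im[:,:,::-1])
E
```

```text
t 4.67 p [0.5057 0.0253 0.0656] psi 0.1035 q [-0.18  0.25  1.9  -0.    0.99 -0.28] F [ 2.4 -6.8 -2.2] w 0.104
turn about tool x: -0.0035 or 3.1381 tool shift now: [ 0.0046 -0.0313 -0.0055] world [-0.0317  0.0022 -0.0046]
shift after turn: [ 0.0046 -0.0313 -0.0056] tiltx [ 0.0025 -0.0032 -1.    ]
```

View pics/t2.png

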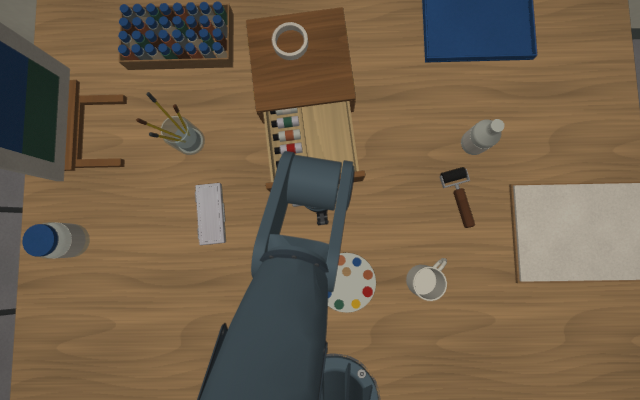

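Request:
send_rows(
  commands=[
    [1,0,-0.01,0.001,0],
    [1,0,-0.004,0,0],
    [1,0,-0.003,0,0],
    [1,0,-0.002,0,0],
  ],
)

```text
time: 5.05
eef_pos: [0.4886, 0.0234, 0.0656]
tool_rot: [1.088, 1.567, -0.379]
contact_force: [2.2, -3.9, 5.7]
width: 0.099
```

Request:
send_rows(
  commands=[
    [1,0,-0.003,0,0],
    [1,0,-0.002,0,0],
    [1,0,-0.002,0,0],
  ],
)

```text
time: 5.3
eef_pos: [0.4821, 0.0227, 0.0656]
tool_rot: [1.096, 1.567, -0.372]
contact_force: [2.2, -3.9, 6.3]
width: 0.1
```

Request:
send_rows(
  commands=[
    [1,0,-0.002,0,0],
    [1,0,-0.002,0,0],
  ],
)

```text
time: 5.47
eef_pos: [0.4788, 0.0223, 0.0656]
tool_rot: [1.214, 1.566, -0.254]
contact_force: [12.4, -2.0, -4.1]
width: 0.101
```

Request:
send_rows(
  commands=[
    [1,0,-0.002,0,0],
    [1,0,0,0,0],
  ],
)

```text
time: 5.63
eef_pos: [0.4788, 0.0223, 0.0657]
tool_rot: [1.387, 1.561, -0.081]
contact_force: [14.2, -1.5, -5.9]
width: 0.102
```

Request:
send_rows(
  commands=[
    [0.9,0,0.001,0,0],
    [0.65,0,0,0,0],
    [0.6,0,0,0,0],
    [0.6,0,0,0,0],
  ],
)

```text
time: 5.97
eef_pos: [0.4746, 0.0233, 0.0638]
tool_rot: [-2.038, 1.568, 2.777]
contact_force: [-0.2, 0.7, 0.2]
width: 0.401
```

Request:
send_rows(
  commands=[
    [0.6,-0.015,0,0,0],
    [0.6,-0.035,0,0,0],
    [0.6,-0.035,0,0,0],
    [0.6,-0.035,0,0,0],
    [0.6,-0.03,0,0,0],
  ],
)

```text
time: 6.38
eef_pos: [0.4751, 0.0232, 0.2161]
tool_rot: [-2.394, 1.57, 2.422]
contact_force: [1.3, 0.2, -0.0]
width: 0.4
```

```bash
python3 plan.py 0.5196 -.3445 0.2 1.82
python3 - <<'E'
from h import *
im=viewer.snapshot("wrist"); cv2.imwrite("pics/w3.png",im[:,:,::-1])
im=viewer.snapshot("scene"); cv2.imwrite("pics/s3.png",im[:,:,::-1])
E
```

```text
t 6.38 p [0.4751 0.0232 0.2161] psi 0.1033 q [-0.2  -0.03  1.86  0.    1.31 -0.31] F [ 1.3  0.2 -0. ] w 0.4
turn about tool x: -1.7167 or 1.4249 tool shift now: [0.0159 0.0063 0.3704] world [ 0.0445 -0.3677 -0.0161]
shift after turn: [ 0.0163 -0.3673 -0.0476] tiltx [-4.e-04  4.e-04 -1.e+00]
```

View pics/w3.png

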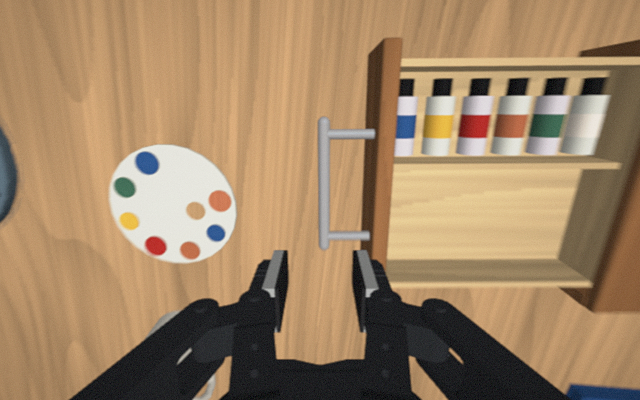

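View pics/s3.png

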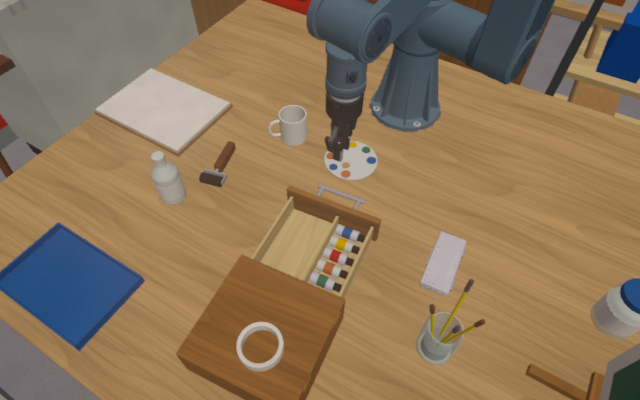

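Run:
```python
from h import *
c=cam("wrist")
b=onz(c,[(323.5,120),(324.5,247)],.08);print(b,np.linalg.norm(b[0]-b[1])); d=b[0]-b[1];print(np.arctan2(-d[0],d[1]))
m=b.mean(0);a=.108
ex=np.array([np.cos(a),np.sin(a),0]);ey=np.array([-np.sin(a),np.cos(a),0])
P=m+.165*ex-.0455*ey; P[2]=.03; print("place",P,proj(c,P))
for n in("divider near .07","outer wall top .08"): pass
print("divider",onz(c,[(390,163),(615,165)],.07),"outer wall",onz(c,[(388,264),(572,263)],.08))
q=onz(c,[(390,163),(388,264)],.08)
```

```text
[[ 0.47674435  0.08842344  0.08      ]
 [ 0.49143995 -0.03917454  0.08      ]] 0.12844145445906163
0.11466592387614745
place [ 0.65303526 -0.00282507  0.03      ] [[461.89870861 212.27356973]]
divider [[0.54671633 0.05381506 0.07      ]
 [0.77055361 0.07444846 0.07      ]] outer wall [[ 0.56137165 -0.05263857  0.08      ]
 [ 0.75881393 -0.03207136  0.08      ]]
```

Request:
send_rows(
  commands=[
    [0.6,0,0,0,-0.1226],
    [0.5,0,0,0,-0.1226],
    [0.4,0,0,0,-0.1226],
    [0.3,0,0,0,-0.1226],
    [0.3,0,0,0,-0.1226],
  ],
)

```text
time: 6.9
eef_pos: [0.4746, 0.0233, 0.2128]
tool_rot: [-2.586, 1.568, 2.848]
contact_force: [0.7, -0.8, -0.4]
width: 0.7
```

Request:
send_rows(
  commands=[
    [0.3,0,0,0,-0.1226],
    [0.3,0,0,0,-0.1226],
    [0.3,0,0,0,-0.1226],
    [0.3,0,0,0,-0.1226],
    [0.3,0,0,0,-0.1226],
  ],
)

```text
time: 7.32
eef_pos: [0.4745, 0.0233, 0.2128]
tool_rot: [3.09, 1.568, 2.855]
contact_force: [-0.4, 0.4, 0.6]
width: 0.7
```

Request:
send_rows(
  commands=[
    [0.3,0,0,0,-0.1226],
    [0.3,0,0,0,-0.1226],
    [0.3,0,0,0,-0.1226],
    [0.3,0,0,0,-0.1226],
    [0.3,0,-0.02,-0.003,0],
  ],
)

```text
time: 7.73
eef_pos: [0.4762, 0.0051, 0.2127]
tool_rot: [2.243, 1.567, 2.501]
contact_force: [0.3, -0.4, -0.2]
width: 0.7
```

Request:
send_rows(
  commands=[
    [0.3,0,-0.036,-0.006,0],
    [0.3,0,-0.036,-0.006,0],
    [0.3,0,-0.036,-0.006,0],
    [0.3,0,-0.036,-0.006,0],
    [0.3,0,-0.036,-0.006,0],
  ],
)

```text
time: 8.15
eef_pos: [0.4919, -0.18, 0.2128]
tool_rot: [2.201, 1.568, 2.45]
contact_force: [0.3, -0.2, 0.2]
width: 0.698
```

Request:
send_rows(
  commands=[
    [0.3,0.003,-0.036,-0.004,0],
    [0.3,0.003,-0.036,-0.004,0],
    [0.3,0.003,-0.036,-0.004,0],
    [0.3,0.003,-0.036,-0.003,0],
    [0.3,0,0,0,0],
  ],
)

```text
time: 8.57
eef_pos: [0.5128, -0.3275, 0.1996]
tool_rot: [2.871, 1.569, 3.115]
contact_force: [-0.5, 1.0, 0.3]
width: 0.7
```

```bash
python3 plan.py 0.5196 -.3445 0.12 1.82
python3 - <<'E'
from h import *
c=cam("wrist")
im=viewer.snapshot("wrist"); cv2.imwrite("pics/w4.png",im[:,:,::-1])
E
```

```text
t 8.57 p [ 0.5128 -0.3275  0.1996] psi 1.8149 q [-0.76  0.28  1.55 -0.    1.31 -2.58] F [-0.5  1.   0.3] w 0.7
turn about tool x: -0.0051 or 3.1365 tool shift now: [ 0.0796 -0.0181  0.0027] world [ 0.0068 -0.017  -0.0796]
shift after turn: [ 0.0796 -0.0182  0.0026] tiltx [-2.2e-03  1.0e-04 -1.0e+00]
```

View pics/w4.png

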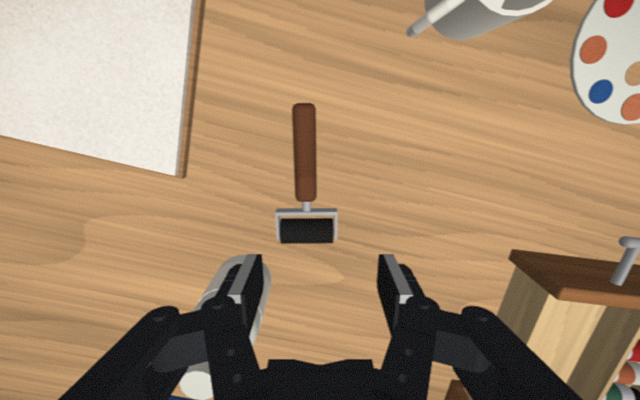

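Run:
```python
from h import *
c=cam("wrist"); im=cv2.imread("pics/w4.png"); hsv=cv2.cvtColor(im,cv2.COLOR_BGR2HSV);H,S,V=[hsv[...,i].astype(int) for i in range(3)]
roi=np.zeros(V.shape,bool);roi[95:250,270:345]=1
o={}
for n,m in (("h",((H<13)|(H>170))&(S>110)&(V<140)&roi),("r",(V<60)&(S<120)&roi)):
    k,l,st,ce=cv2.connectedComponentsWithStats(m.astype(np.uint8)); i=1+np.argmax(st[1:,4]); print(n,st[i],ce[i])
    p=np.argwhere(l==i)[:,::-1]; r=cv2.minAreaRect(p.astype(np.float32)); print(r)
    o[n]=onz(c,[r[0]],.018 if n=="h" else .02)[0]; print(o[n], onz(c,cv2.boxPoints(r),.018).round(4).tolist())
d=o["r"]-o["h"];print(np.linalg.norm(d),np.arctan2(d[1],d[0])); u=d/np.linalg.norm(d); print("grip",o["h"]+.0325*u,o["r"]-.059*u)
for z in(.005,.05,.15): print(proj(c,[.5196,-.3445,z]))
print("bottle",onz(c,[(200,383)],.16))
```

```text
h [ 292  104   24   98 1926] [304.51661475 151.12253375]
((304.2119445800781, 152.4935760498047), (97.3795394897461, 22.32308578491211), 88.26429748535156)
[ 0.48704942 -0.34899233  0.018     ] [[0.4418, -0.3728, 0.018], [0.4356, -0.3507, 0.018], [0.5372, -0.3226, 0.018], [0.5441, -0.3471, 0.018]]
r [ 280  219   53   24 1228] [305.81107492 230.48208469]
((306.0, 230.5), (23.0, 52.0), 90.0)
[ 0.57515733 -0.32635965  0.02      ] [[0.5691, -0.3589, 0.018], [0.5546, -0.3002, 0.018], [0.5831, -0.2927, 0.018], [0.5981, -0.353, 0.018]]
0.09099034604554615 0.2514382646306129
grip [ 0.51851987 -0.34090837  0.01871436] [ 0.51802636 -0.34103514  0.01870316]
[[302.17032697 178.99914194]]
[[299.84641315 189.6949343 ]]
[[291.29870121 229.03570135]]
bottle [[ 0.66455742 -0.38738251  0.16      ]]
```

```bash
python3 plan.py 0.5187 -.342 0.003 1.822
```

```text
t 8.62 p [ 0.5127 -0.3245  0.1997] psi 1.8157 q [-0.76  0.28  1.55 -0.    1.31 -2.58] F [-0.4  1.1 -1.1] w 0.702
turn about tool x: -0.0063 or 3.1353 tool shift now: [ 0.1967 -0.019   0.002 ] world [ 0.006  -0.0175 -0.1967]
shift after turn: [ 0.1967 -0.019   0.0019] tiltx [-0.0027  0.0024 -1.    ]
```

Request:
send_rows(
  commands=[
    [0.3,0.02,-0.011,0.001,-0.006],
    [0.3,0.03,-0.01,0.001,0],
    [0.3,0.03,0,0,0],
    [0.3,0.03,0,0,0],
    [0.3,0.02,0,0,0],
  ],
)

```text
time: 9.03
eef_pos: [0.5192, -0.339, 0.0682]
tool_rot: [2.048, 1.565, 2.303]
contact_force: [-0.2, -0.5, 0.0]
width: 0.703
```

Request:
send_rows(
  commands=[
    [0.3,0,0,0,0],
    [0.3,0,0,0,0],
    [0.3,0,0,0,0],
  ],
)

```text
time: 9.28
eef_pos: [0.5217, -0.342, 0.0735]
tool_rot: [-0.896, 1.57, -0.64]
contact_force: [0.6, 0.2, 0.5]
width: 0.697
```

```bash
python3 plan.py 0.5187 -.344 0.003 1.822
python3 - <<'E'
from h import *
c=cam("wrist")
im=viewer.snapshot("wrist"); cv2.imwrite("pics/w5.png",im[:,:,::-1])
print(proj(c,[.5187,-.344,.015]))
E
```

```text
t 9.28 p [ 0.5217 -0.342   0.0735] psi 1.8262 q [-0.77  0.46  1.59  0.    1.09 -2.6 ] F [0.6 0.2 0.5] w 0.697
turn about tool x: 0.0042 or -3.1374 tool shift now: [ 0.0705 -0.0012 -0.0034] world [-0.003  -0.002  -0.0705]
shift after turn: [ 0.0705 -0.0012 -0.0034] tiltx [ 9.e-04 -7.e-04 -1.e+00]
[[319.94920978 217.1678658 ]]
```

View pics/w5.png

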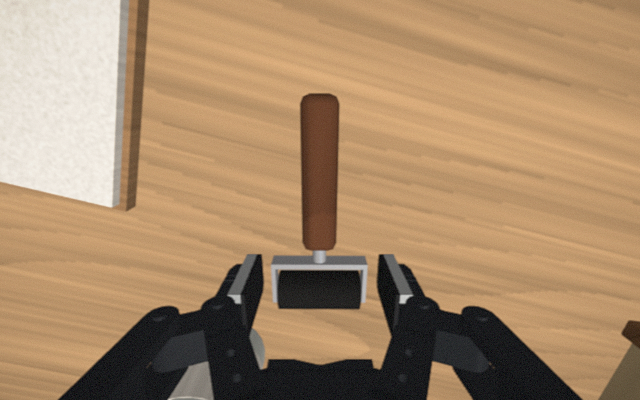

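Request:
send_rows(
  commands=[
    [0.3,0.02,-0.001,-0.003,0.004],
    [0.3,0.02,0,0,0],
    [0.3,0.015,0,0,0],
    [0.3,0.01,0,0,0],
    [0.3,0,0,0,0],
  ],
)

```text
time: 9.75
eef_pos: [0.518, -0.3434, 0.0066]
tool_rot: [2.087, 1.569, 2.338]
contact_force: [-1.0, 0.5, 0.4]
width: 0.701
```

Request:
send_rows(
  commands=[
    [0.3,0,0,0,0],
    [0.3,0.003,0,0,0],
    [0.3,0,0,0,0],
  ],
)

```text
time: 10.0
eef_pos: [0.5191, -0.3446, 0.0055]
tool_rot: [-1.02, 1.569, -0.769]
contact_force: [0.6, -0.1, -0.2]
width: 0.697
```

Request:
send_rows(
  commands=[
    [0.4,0.002,0,0,0],
    [0.55,0,0,0,0],
    [0.65,0,0,0,0],
    [0.75,0,0,0,0],
    [0.9,0,0,0,0],
  ],
)

```text
time: 10.42
eef_pos: [0.5186, -0.3443, 0.0027]
tool_rot: [-1.096, 1.57, -0.845]
contact_force: [0.1, -0.3, 1.1]
width: 0.269
```

Request:
send_rows(
  commands=[
    [1,0,0,0,0],
    [1,0,0,0,0],
    [1,0,0,0,0],
  ],
)

```text
time: 10.67
eef_pos: [0.5186, -0.3443, 0.0027]
tool_rot: [-1.035, 1.57, -0.785]
contact_force: [0.1, 0.5, 3.8]
width: 0.274
```

Request:
send_rows(
  commands=[
    [1,-0.01,0,0,0],
    [1,-0.015,0,0,0],
    [1,-0.015,0,0,0],
    [1,0,0,0,0],
    [1,0,0,0,0],
  ],
)

```text
time: 11.08
eef_pos: [0.5187, -0.3443, 0.043]
tool_rot: [-1.013, 1.569, -0.763]
contact_force: [-0.7, 0.3, -2.2]
width: 0.269
```

```bash
python3 plan.py 0.5187 -.344 0.003 1.822
python3 - <<'E'
from h import *
im=viewer.snapshot("wrist"); cv2.imwrite("pics/w6.png",im[:,:,::-1])
im=viewer.snapshot("scene")[100:240,130:300]; cv2.imwrite("pics/s6.png",cv2.resize(im[:,:,::-1],None,fx=4,fy=4))
E
```

```text
t 11.08 p [ 0.5187 -0.3443  0.043 ] psi 1.8214 q [-0.78  0.5   1.6   0.    1.04 -2.6 ] F [-0.7  0.3 -2.2] w 0.269
turn about tool x: -0.0006 or 3.141 tool shift now: [0.04   0.0003 0.    ] world [-0.      0.0003 -0.04  ]
shift after turn: [0.04   0.0003 0.    ] tiltx [ 0.0011 -0.001  -1.    ]
```

View pics/w6.png

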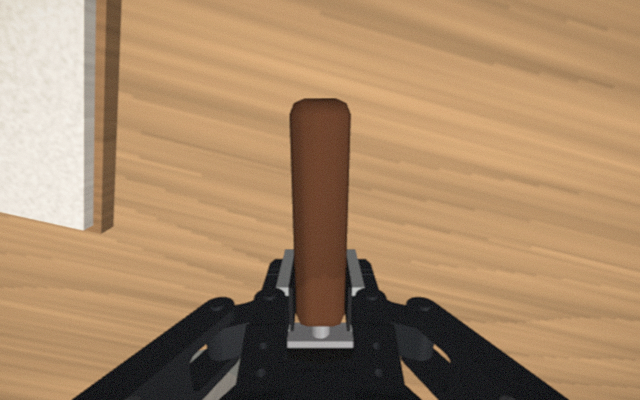

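View pics/s6.png

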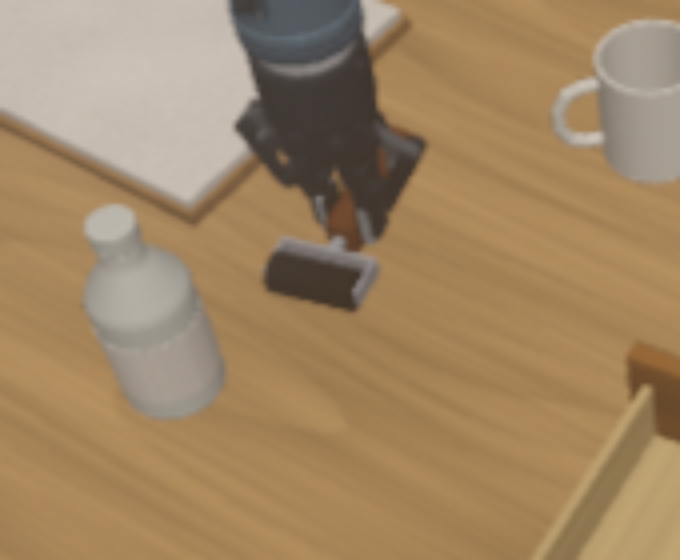

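Request:
send_rows(
  commands=[
    [1,-0.02,0,0,0],
    [1,-0.03,0,0,0],
    [1,-0.03,0,0,0],
    [1,-0.03,0,0,0.07],
    [1,-0.017,0,0,0.071],
  ],
)

```text
time: 11.6
eef_pos: [0.519, -0.3445, 0.1717]
tool_rot: [-0.87, 1.569, -0.763]
contact_force: [1.2, -1.1, -1.5]
width: 0.268
```

```bash
python3 plan.py 0.653 0 0.17 1.68
```

```text
t 11.6 p [ 0.519  -0.3445  0.1717] psi 1.6773 q [-0.78  0.34  1.54  0.    1.26 -2.45] F [ 1.2 -1.1 -1.5] w 0.268
turn about tool x: -0.0027 or 3.1389 tool shift now: [0.0014 0.3283 0.1699] world [ 0.134   0.3445 -0.0017]
shift after turn: [0.0014 0.3278 0.1708] tiltx [ 0.0015 -0.0015 -1.    ]
```

12 rows of about (0.0273, 0.0142).

Request:
send_rows(
  commands=[
    [1,0,0.015,0.008,0],
    [1,0,0.028,0.0145,0],
    [1,0,0.032,0.0165,0],
    [1,0,0.032,0.0165,0],
    [1,0,0.032,0.0165,0],
  ],
)

```text
time: 12.02
eef_pos: [0.5742, -0.1963, 0.1678]
tool_rot: [2.476, 1.568, 2.585]
contact_force: [0.7, -0.3, -1.9]
width: 0.273
```

Request:
send_rows(
  commands=[
    [1,0,0.032,0.0165,0],
    [1,0,0.032,0.0165,0],
    [1,0,0.032,0.0165,0],
    [1,0,0.032,0.0165,0],
    [1,0,0.03,0.0155,0],
  ],
)

```text
time: 12.43
eef_pos: [0.638, -0.0297, 0.1676]
tool_rot: [2.729, 1.568, 2.839]
contact_force: [0.1, -0.8, -2.3]
width: 0.267
```

Request:
send_rows(
  commands=[
    [1,0,0.02,0.01,0],
    [1,0,0.01,0.006,0],
    [1,0,0,0,0],
    [1,0,0,0,0],
    [1,0,0,0,0],
  ],
)

```text
time: 12.85
eef_pos: [0.6505, -0.0017, 0.1686]
tool_rot: [-2.966, 1.569, -2.857]
contact_force: [0.3, -0.5, -2.2]
width: 0.272
```

```bash
python3 plan.py 0.653 0 0.17 1.68;  python3 - <<'E'
from h import *
im=viewer.snapshot("wrist"); cv2.imwrite("pics/w7.png",im[:,:,::-1])
im=viewer.snapshot("scene"); cv2.imwrite("pics/s7f.png",im[:,:,::-1]); im=im[150:320,200:400];cv2.imwrite("pics/s7.png",cv2.resize(im[:,:,::-1],None,fx=3.5,fy=3.5))
im=viewer.snapshot("top"); cv2.imwrite("pics/t7f.png",im[:,:,::-1]); im=im[80:240,230:400];cv2.imwrite("pics/t7.png",cv2.resize(im[:,:,::-1],None,fx=3.5,fy=3.5))
E
```

```text
t 12.85 p [ 0.6505 -0.0017  0.1686] psi 1.6795 q [-0.18  0.4   1.46 -0.    1.28 -1.86] F [ 0.3 -0.5 -2.2] w 0.272
turn about tool x: -0.0005 or 3.1411 tool shift now: [-0.0014  0.0014  0.0026] world [0.0025 0.0017 0.0014]
shift after turn: [-0.0014  0.0014  0.0026] tiltx [-1.4e-03 -4.0e-04 -1.0e+00]
```

View pics/w7.png

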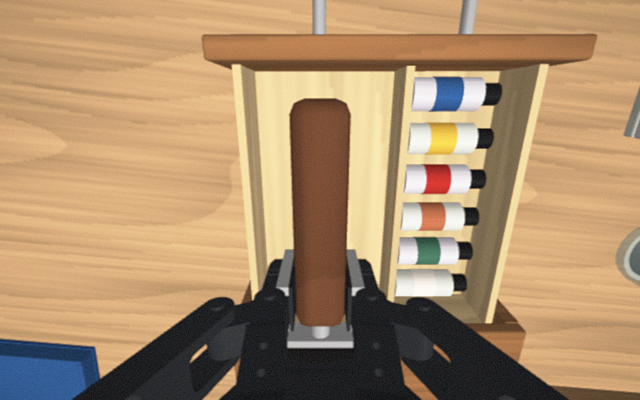

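View pics/s7.png

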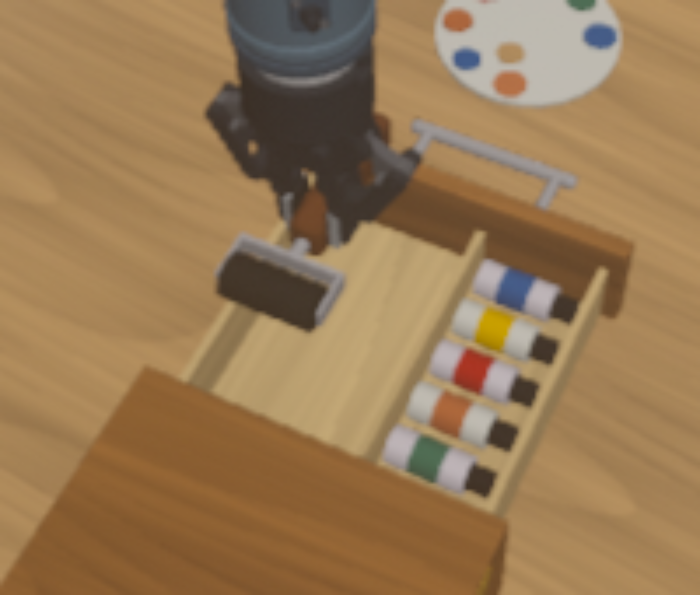

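View pics/t7.png

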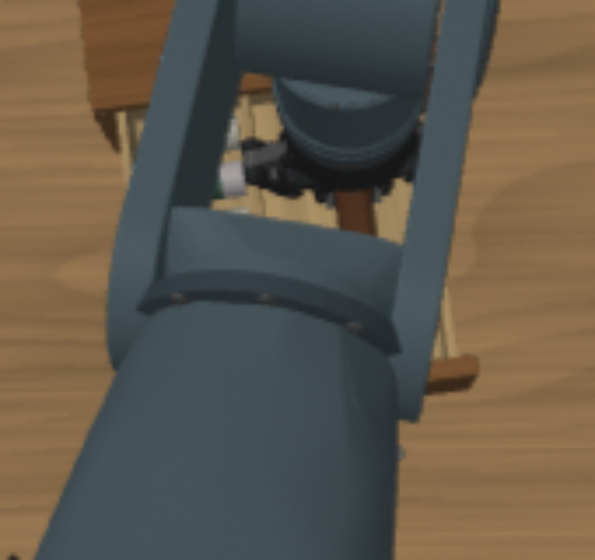

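```bash
python3 plan.py 0.653 0 0.17 1.68|head -1
python3 - <<'E'
from h import *
im=cv2.imread("pics/w7.png")[20:320,200:560]; cv2.imwrite("pics/w7c.png",cv2.resize(im,None,fx=2,fy=2))
E
```

```text
t 13.0 p [ 0.6508 -0.002   0.1692] psi 1.6784 q [-0.18  0.4   1.46 -0.    1.28 -1.86] F [-0.   0.7 -2.3] w 0.271
```

View pics/w7c.png

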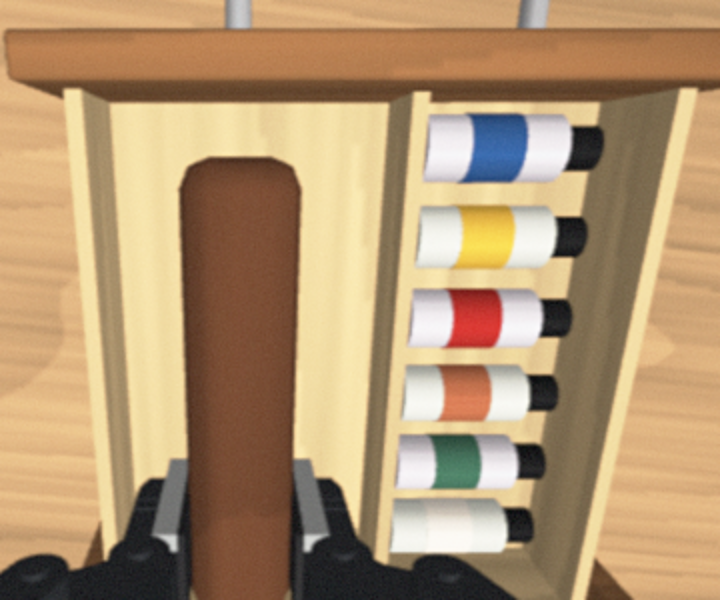

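Run:
```python
from h import *
c=cam("wrist")
F=lambda p:np.array(p)/2+[200,20]
L=onz(c,[F((109,103)),F((136,490))],.03);R=onz(c,[F((390,103)),F((362,490))],.03)
print(L,R); a=.11
ex=np.array([np.cos(a),np.sin(a)]);ey=np.array([-ex[1],ex[0]])
for P in (L,R): 
    d=P[1]-P[0]; print("yaw",np.arctan2(d[1],d[0]),"ycoord",P[:,:2]@ey,"x",P[:,:2]@ex)
for q in ((.653,0),(.6508,-.002)): print(np.array(q)@ey,np.array(q)@ex)
# brayer in tool: handle end centre and width axis
h=onz(c,[F((240,165)),F((242,480))],.185);d=h[1]-h[0];print("handle yaw",np.arctan2(d[1],d[0]))
```

```text
[[ 0.55051284 -0.07081633  0.03      ]
 [ 0.73933275 -0.04941987  0.03      ]] [[0.53755679 0.05012447 0.03      ]
 [0.72647509 0.07067348 0.03      ]]
yaw 0.1128354499271335 ycoord [-0.13082269 -0.13028387] x [0.5394115  0.72943906]
yaw 0.10834601432828429 ycoord [-0.00919055 -0.00950486] x [0.53981043 0.72984276]
-0.07168523044667516 0.649053331965723
-0.07343163038074677 0.646647071948544
handle yaw 0.11361921502965215
```

Request:
send_rows(
  commands=[
    [1,0.01,0.0035,0.002,0],
    [1,0.025,0,0,0],
    [1,0.025,0,0,0],
    [1,0.025,0,0,0],
    [1,0.015,0,0,0],
  ],
)

```text
time: 13.42
eef_pos: [0.6507, 0.0032, 0.0655]
tool_rot: [2.844, 1.567, 2.952]
contact_force: [-0.6, -0.9, -2.9]
width: 0.269
```

Request:
send_rows(
  commands=[
    [1,0.01,0,0,0],
    [1,0.008,0,0,0],
    [1,0.004,0,0,0],
    [1,0,0,0,0],
    [1,0,0,0,0],
  ],
)

```text
time: 13.83
eef_pos: [0.6534, 0.0031, 0.0481]
tool_rot: [-0.251, 1.569, -0.141]
contact_force: [-1.1, -0.9, -2.2]
width: 0.267
```

```bash
python3 plan.py 0.653 0 0.033 1.68;  python3 - <<'E'
from h import *
im=viewer.snapshot("wrist"); cv2.imwrite("pics/w8.png",im[:,:,::-1])
im=viewer.snapshot("scene"); im=im[150:320,200:400];cv2.imwrite("pics/s8.png",cv2.resize(im[:,:,::-1],None,fx=3.5,fy=3.5))
E
```

```text
t 13.83 p [0.6534 0.0031 0.0481] psi 1.6803 q [-0.18  0.55  1.51  0.    1.07 -1.86] F [-1.1 -0.9 -2.2] w 0.267
turn about tool x: 0.0003 or -3.1413 tool shift now: [ 0.0151 -0.0031 -0.0008] world [-0.0004 -0.0031 -0.0151]
shift after turn: [ 0.0151 -0.0031 -0.0008] tiltx [ 1.4e-03 -2.0e-04 -1.0e+00]
```

View pics/w8.png

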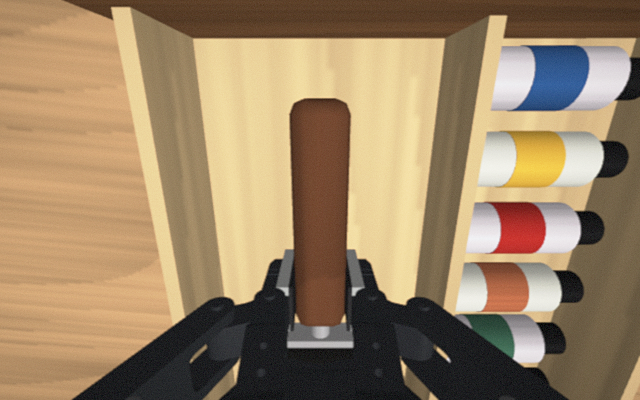

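View pics/s8.png

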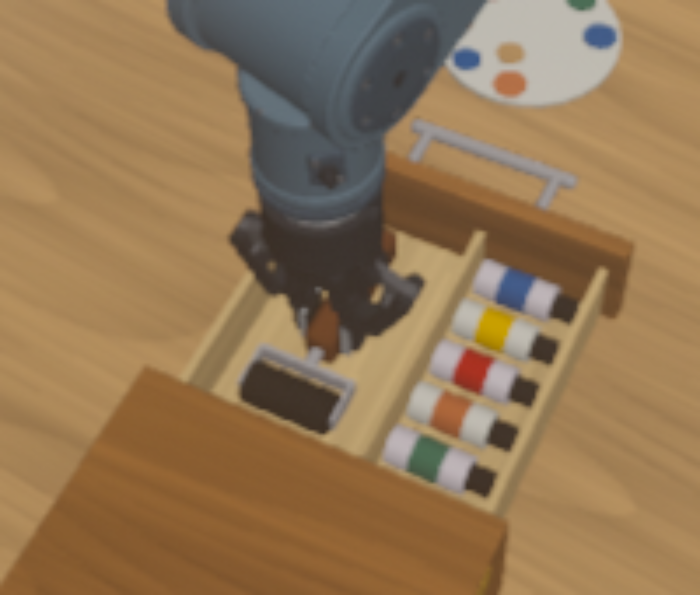

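Request:
send_rows(
  commands=[
    [1,0.005,0,0,0],
    [1,0.004,0,0,0],
    [1,0.003,0,0,0],
    [1,0,0,0,0],
    [1,0,0,0,0],
  ],
)

```text
time: 14.35
eef_pos: [0.6523, 0.0034, 0.0348]
tool_rot: [2.838, 1.57, 2.948]
contact_force: [-0.6, 0.6, -2.0]
width: 0.266
```

Request:
send_rows(
  commands=[
    [1,0.0015,0,0,0],
    [1,0,0,0,0],
  ],
)

```text
time: 14.52
eef_pos: [0.6527, 0.0033, 0.0336]
tool_rot: [2.804, 1.571, 2.914]
contact_force: [-0.2, 0.5, -1.8]
width: 0.266
```

Request:
send_rows(
  commands=[
    [1,0.001,0,0,0],
    [1,0,0,0,0],
  ],
)

```text
time: 14.68
eef_pos: [0.6527, 0.0033, 0.0327]
tool_rot: [-0.446, 1.571, -0.336]
contact_force: [-0.5, -0.6, -2.3]
width: 0.274
```

Request:
send_rows(
  commands=[
    [1,0.0008,0,0,0],
    [1,0,0,0,0],
  ],
)

```text
time: 14.85
eef_pos: [0.6532, 0.0033, 0.0327]
tool_rot: [-0.179, 1.57, -0.07]
contact_force: [-1.1, 0.4, 1.7]
width: 0.268
```

Request:
send_rows(
  commands=[
    [1,0.0008,0,0,0],
    [1,0,0,0,0],
  ],
)

```text
time: 15.02
eef_pos: [0.6538, 0.0034, 0.0327]
tool_rot: [-0.141, 1.568, -0.031]
contact_force: [-1.5, 0.9, 5.7]
width: 0.268
```

Contact made (force turned from −2.3 to +5.7 N). Open gently and lift.

Request:
send_rows(
  commands=[
    [0.7,0,0,0,0],
    [0.65,0,0,0,0],
    [0.6,0,0,0,0],
    [0.55,0,0,0,0],
    [0.5,0,0,0,0],
  ],
)

```text
time: 15.43
eef_pos: [0.6526, 0.0032, 0.031]
tool_rot: [2.937, 1.571, 3.046]
contact_force: [-0.3, 0.1, -0.7]
width: 0.502
```

Request:
send_rows(
  commands=[
    [0.5,-0.01,0,0,0],
    [0.5,-0.02,0,0,0],
    [0.5,-0.03,0,0,0],
    [0.5,-0.03,0,0,0],
    [0.5,-0.04,0,0,0],
  ],
)

```text
time: 15.85
eef_pos: [0.6511, 0.0035, 0.1609]
tool_rot: [2.85, 1.567, 2.959]
contact_force: [0.5, -0.3, -1.2]
width: 0.5
```

Request:
send_rows(
  commands=[
    [0.5,-0.04,0,0,0],
    [0.5,0,0,0,0],
    [0.5,0,0,0,0],
  ],
)

```text
time: 16.1
eef_pos: [0.655, 0.0029, 0.2061]
tool_rot: [-0.289, 1.563, -0.179]
contact_force: [0.3, -0.7, -1.0]
width: 0.503
```

```bash
python3 plan.py 0.4765 0.0265 0.2 .109;  python3 - <<'E'
from h import *
im=viewer.snapshot("wrist"); cv2.imwrite("pics/w9.png",im[:,:,::-1])
im=viewer.snapshot("scene"); im=im[150:320,200:400];cv2.imwrite("pics/s9.png",cv2.resize(im[:,:,::-1],None,fx=3.5,fy=3.5))
E
```

```text
t 16.1 p [0.655  0.0029 0.2061] psi 1.6805 q [-0.18  0.37  1.42 -0.    1.34 -1.86] F [ 0.3 -0.7 -1. ] w 0.503
turn about tool x: 1.5715 or -1.5701 tool shift now: [ 0.0046  0.043  -0.1749] world [-0.1785  0.0236 -0.0061]
shift after turn: [ 0.0062 -0.1748 -0.0429] tiltx [ 0.008  -0.0014 -1.    ]
```

View pics/w9.png

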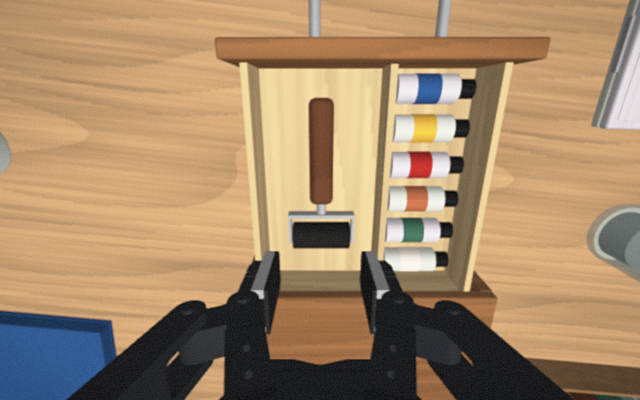

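View pics/s9.png

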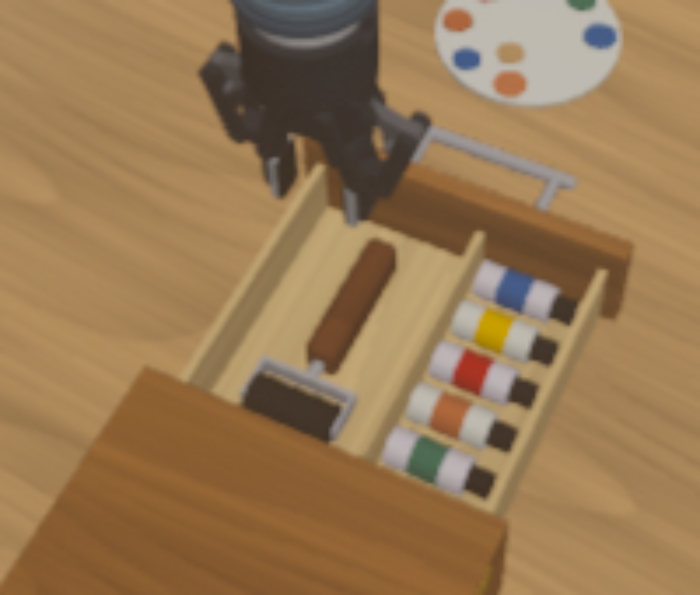

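Request:
send_rows(
  commands=[
    [0.7,0,0.006,-0.02,0],
    [1,0,0.006,-0.035,0],
    [1,0,0.006,-0.035,0],
    [1,0,0.006,-0.035,0],
    [1,0,0.006,-0.035,0],
  ],
)

```text
time: 16.62
eef_pos: [0.4872, 0.016, 0.1987]
tool_rot: [2.826, 1.566, 2.936]
contact_force: [0.5, 0.1, 0.7]
width: 0.002
```

Request:
send_rows(
  commands=[
    [1,0,0.007,-0.035,0],
    [1,0,0.006,-0.0265,0],
    [1,0,0,0,0],
    [1,0,0,0,0],
  ],
)

```text
time: 16.95
eef_pos: [0.4259, 0.0223, 0.1998]
tool_rot: [2.802, 1.568, 2.912]
contact_force: [-0.1, -0.2, 0.5]
width: 0.005
```

```bash
python3 plan.py 0.4303 0.0214 0.058 1.68;  python3 - <<'E'
from h import *
c=cam("wrist");im=viewer.snapshot("wrist"); cv2.imwrite("pics/w10.png",im[:,:,::-1])
im=viewer.snapshot("scene"); im=im[150:320,200:400];cv2.imwrite("pics/s10.png",cv2.resize(im[:,:,::-1],None,fx=3.5,fy=3.5))
E
```

```text
t 16.95 p [0.4259 0.0223 0.1998] psi 1.6804 q [-0.23 -0.13  1.99  0.    1.28 -1.91] F [-0.1 -0.2  0.5] w 0.005
turn about tool x: 0.0004 or -3.1412 tool shift now: [ 0.1418 -0.0015  0.0046] world [ 0.0044 -0.0009 -0.1418]
shift after turn: [ 0.1418 -0.0015  0.0046] tiltx [-2.4e-03  6.0e-04 -1.0e+00]
```

View pics/w10.png

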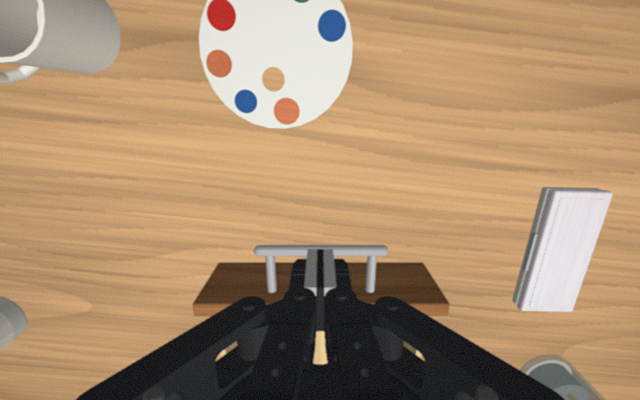

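View pics/s10.png

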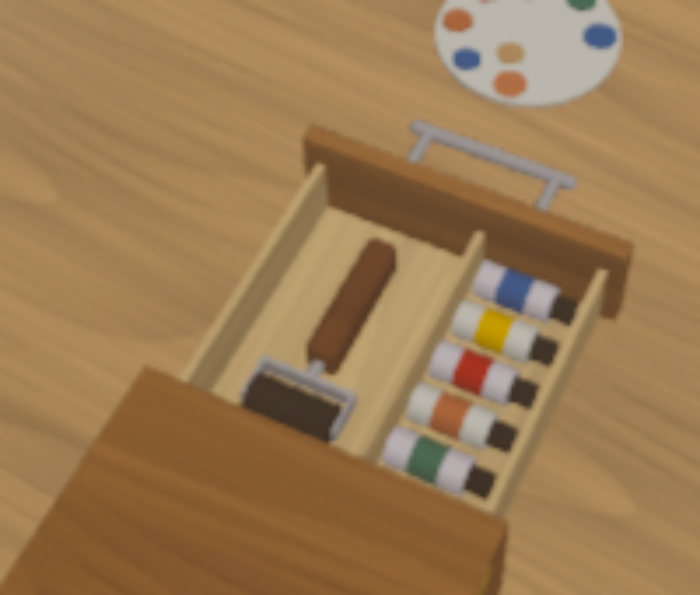

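Run:
```python
from h import *
c=cam("wrist"); b=onz(c,[(259,251),(383,251)],.08); a=.11
ex=np.array([np.cos(a),np.sin(a)]);ey=np.array([-ex[1],ex[0]])
print(b,b[:,:2]@ex,b[:,:2]@ey, observe()["eef_pos"][:2]@ex,observe()["eef_pos"][:2]@ey)
```

```text
[[ 0.49074036 -0.03265679  0.08      ]
 [ 0.47759128  0.08838985  0.08      ]] [0.48418937 0.48440806] [-0.08633206  0.03542648] 0.4277941040387049 -0.02539196702795187
```

Request:
send_rows(
  commands=[
    [1,0.02,0,0,0],
    [1,0.035,0,0,0],
    [1,0.035,0,0,0],
    [1,0.035,0,0,0],
    [1,0.017,0,0,0],
  ],
)

```text
time: 17.47
eef_pos: [0.4259, 0.0222, 0.0549]
tool_rot: [2.804, 1.565, 2.913]
contact_force: [-1.1, 0.2, 0.2]
width: -0.001
```

Request:
send_rows(
  commands=[
    [1,0,0,0.01,0],
    [1,0,0,0.01,0],
    [1,0,0,0.006,0],
    [1,0,0,0.006,0],
    [1,0,0,0.006,0],
  ],
)

```text
time: 17.88
eef_pos: [0.4675, 0.0258, 0.0606]
tool_rot: [-0.442, 1.569, -0.332]
contact_force: [-2.0, -1.2, 0.6]
width: 0.002
```

```bash
python3 plan.py 0.6 0.04 0.058 1.68;  python3 - <<'E'
from h import *
c=cam("wrist");im=viewer.snapshot("wrist"); cv2.imwrite("pics/w11.png",im[:,:,::-1])
im=viewer.snapshot("scene"); im=im[150:320,200:400];cv2.imwrite("pics/s11.png",cv2.resize(im[:,:,::-1],None,fx=3.5,fy=3.5))
E
```

```text
t 17.88 p [0.4675 0.0258 0.0606] psi 1.6808 q [-0.2   0.18  2.   -0.    0.96 -1.88] F [-2.  -1.2  0.6] w 0.002
turn about tool x: 0.0008 or -3.1408 tool shift now: [ 0.0028 -0.0004  0.1332] world [ 0.1325  0.0142 -0.0026]
shift after turn: [ 0.0028 -0.0003  0.1332] tiltx [ 2.e-03 -7.e-04 -1.e+00]
```

View pics/w11.png

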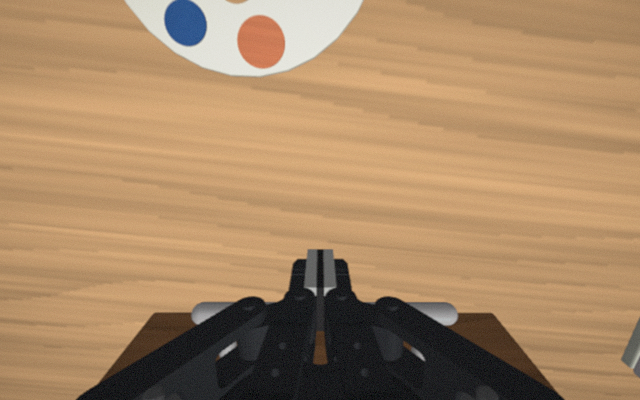

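View pics/s11.png

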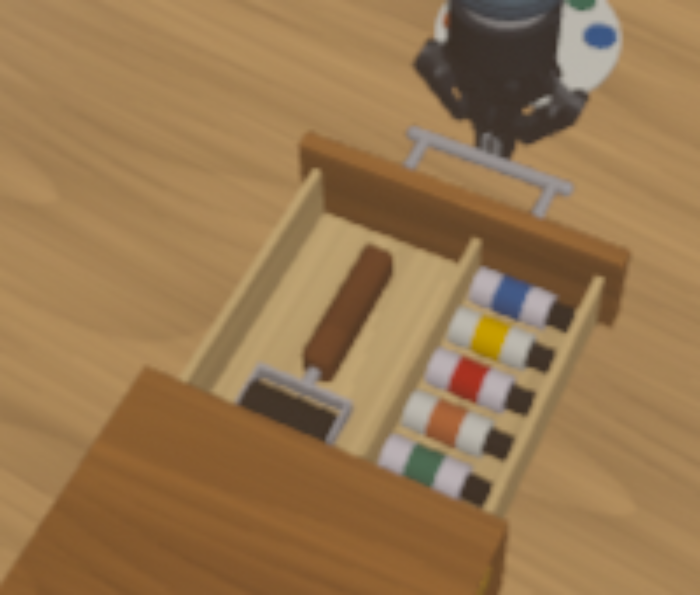

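Request:
send_rows(
  commands=[
    [1,0,0,0.009,0],
    [1,0,0,0.012,0],
    [1,0,0,0.014,0],
    [1,0,0,0.014,0],
    [1,0,0,0.014,0],
  ],
)

```text
time: 18.4
eef_pos: [0.5285, 0.0332, 0.0593]
tool_rot: [2.768, 1.57, 2.877]
contact_force: [-2.1, -0.1, 1.2]
width: 0.003
```

Request:
send_rows(
  commands=[
    [1,0,0,0.014,0],
    [1,0,0,0.014,0],
    [1,0,0,0.014,0],
    [1,0,0,0.014,0],
    [1,0,0,0.014,0],
  ],
)

```text
time: 18.82
eef_pos: [0.5982, 0.0409, 0.0593]
tool_rot: [2.773, 1.57, 2.883]
contact_force: [-2.7, 0.9, 2.3]
width: 0.0
```

Request:
send_rows(
  commands=[
    [1,0,0,0.014,0],
    [1,0,0,0.012,0],
    [1,0,0,0.009,0],
    [1,0,0,0.007,0],
    [1,0,0,0.005,0],
  ],
)

```text
time: 19.23
eef_pos: [0.6451, 0.0459, 0.0592]
tool_rot: [2.358, 1.571, 2.468]
contact_force: [-1.9, -0.4, 1.2]
width: -0.004
```

```bash
python3 plan.py 0.66 0.05 0.058 1.68;  python3 - <<'E'
from h import *
im=viewer.snapshot("scene"); im=im[150:390,170:400];cv2.imwrite("pics/s12.png",cv2.resize(im[:,:,::-1],None,fx=2.5,fy=2.5))
E
```

```text
t 19.23 p [0.6451 0.0459 0.0592] psi 1.6805 q [-0.11  0.53  1.53  0.    1.09 -1.79] F [-1.9 -0.4  1.2] w -0.004
turn about tool x: 0.0005 or -3.1411 tool shift now: [0.0012 0.0025 0.0153] world [ 0.0149  0.0041 -0.0012]
shift after turn: [0.0012 0.0025 0.0153] tiltx [-2.e-04  1.e-04 -1.e+00]
```

View pics/s12.png

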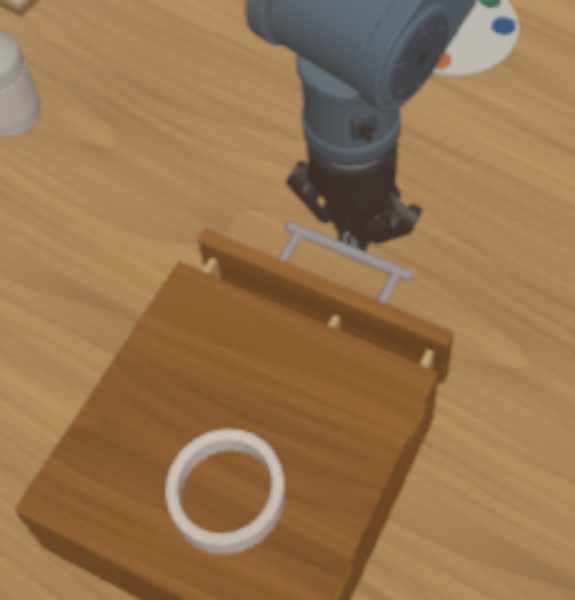

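Request:
send_rows(
  commands=[
    [1,0,0,0.005,0],
    [1,0,0,0.005,0],
    [1,0,0,0.004,0],
    [1,0,0,0.003,0],
    [1,0,0,0.003,0],
  ],
)

```text
time: 19.7
eef_pos: [0.6645, 0.0479, 0.0591]
tool_rot: [2.804, 1.57, 2.914]
contact_force: [-2.5, 0.2, 0.0]
width: -0.001
```

Request:
send_rows(
  commands=[
    [1,0,0,0.002,0],
    [1,0,0,0.002,0],
  ],
)

```text
time: 19.87
eef_pos: [0.6685, 0.0483, 0.0591]
tool_rot: [2.572, 1.571, 2.682]
contact_force: [-2.3, -0.3, -0.1]
width: -0.001
```

Request:
send_rows(
  commands=[
    [1,0,0,0.002,0],
    [1,0,0,0.002,0],
  ],
)

```text
time: 20.03
eef_pos: [0.6709, 0.0486, 0.0589]
tool_rot: [3.095, 1.567, -3.078]
contact_force: [-14.3, -1.0, 9.3]
width: -0.001
```

Request:
send_rows(
  commands=[
    [1,0,0,0.002,0],
    [1,0,0,0.001,0],
  ],
)

```text
time: 20.2
eef_pos: [0.6709, 0.0487, 0.0589]
tool_rot: [3.105, 1.56, -3.068]
contact_force: [-24.9, -3.5, 16.2]
width: 0.002
```

Request:
send_rows(
  commands=[
    [1,0,0,-0.003,0],
    [1,0,0,-0.005,0],
    [1,0,0,-0.015,0],
    [1,0,0,-0.03,0],
    [1,0,0,-0.03,0],
  ],
)

```text
time: 20.62
eef_pos: [0.5932, 0.0397, 0.0595]
tool_rot: [-0.225, 1.568, -0.115]
contact_force: [-1.0, -0.4, -0.3]
width: 0.001
```

Request:
send_rows(
  commands=[
    [1,-0.03,0,-0.01,0],
    [1,-0.04,0,0,0],
    [1,-0.04,0,0,0],
    [1,0,0,0,0],
    [1,0,0,0,0],
  ],
)

```text
time: 21.03
eef_pos: [0.5858, 0.0385, 0.1733]
tool_rot: [-0.24, 1.562, -0.13]
contact_force: [-0.5, 0.6, -1.2]
width: -0.003
```

```bash
python3 plan.py 0.66 0.05 0.058 1.68;  python3 - <<'E'
from h import *
im=viewer.snapshot("scene"); cv2.imwrite("pics/s13.png",im[:,:,::-1]); im=im[220:390,170:370];cv2.imwrite("pics/s13c.png",cv2.resize(im[:,:,::-1],None,fx=3.5,fy=3.5))
im=viewer.snapshot("top"); cv2.imwrite("pics/t13.png",im[:,:,::-1])
im=viewer.snapshot("wrist"); cv2.imwrite("pics/w13.png",im[:,:,::-1])
E
```

```text
t 21.03 p [0.5858 0.0385 0.1733] psi 1.6804 q [-0.14  0.26  1.64  0.    1.24 -1.82] F [-0.5  0.6 -1.2] w -0.003
turn about tool x: 0.0004 or -3.1412 tool shift now: [0.1159 0.0036 0.074 ] world [ 0.0742  0.0115 -0.1153]
shift after turn: [0.1159 0.0036 0.074 ] tiltx [ 0.0089 -0.0012 -1.    ]
```

View pics/s13c.png

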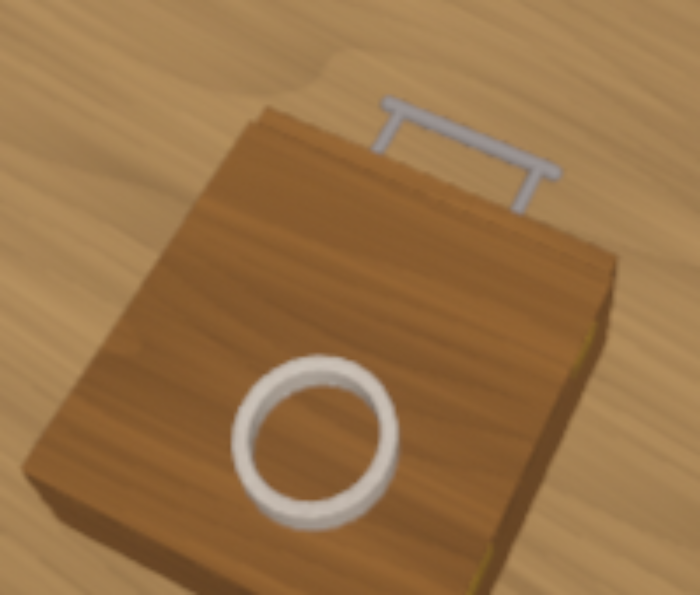

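View pics/t13.png

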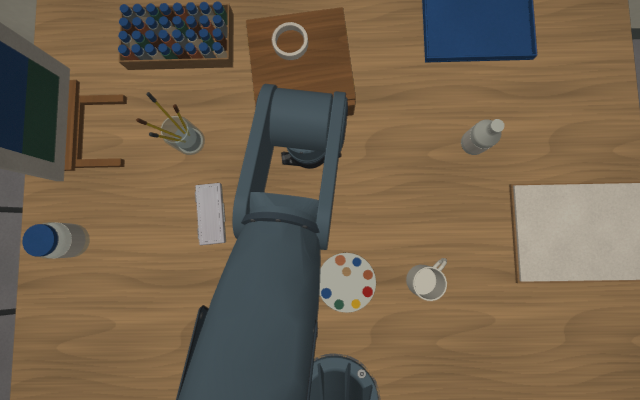

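View pics/s13.png

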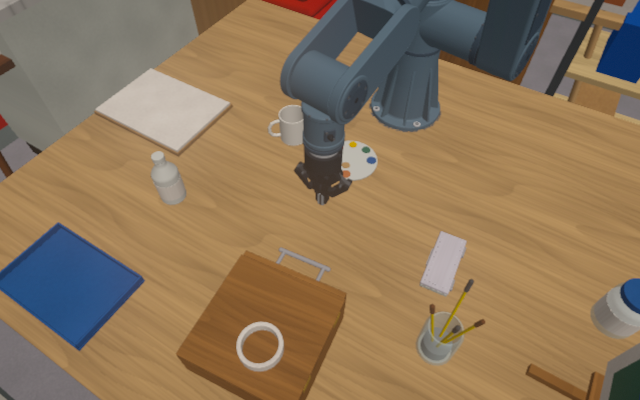

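```bash
python3 -c "
from workcell import observe,arm
print(arm.sign_off(), observe()['time'])"
```

```text
the job is handed in; nothing more can be done
the job is handed in; nothing more can be done
```

The brayer is put away and the drawer is shut. I handed the job in at about 21 s, well under the 72 s limit.

- **Opening:** I gripped the bar handle and pulled until the drawer stopped moving, at about 14 N.
- **Placing:** I gripped the brayer by its handle and lowered it into the empty compartment until the vertical force changed sign. I let go at about 6 N of contact. A picture afterwards showed it lying flat and centred beside the tubes.
- **Closing:** I pushed the bar with closed fingers until the drawer stopped, at about 25–30 N, then backed away. The push covered about 209 mm, which matches the 210 mm stop.

**Last checks:** The scene picture shows no gap at the drawer front. The tin, jar, bottle, mug and the ring on the chest are where they were. The gripper was clear of everything.

**Disagreements:** The first brayer estimates from different cameras differed by about 3 mm. Part of that was a wrist pose read slightly late, and it agreed once corrected. The wrist view put the handle bar about 5 mm from where the grip had put it. I did not look at the brayer again after the drawer was shut.

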